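Close, align and hold the filter-bay cover of a bench air-filter unit

ROBOT

A 6-joint arm with a two-finger parallel gripper is mounted at the origin on a cart in front of the work surface, level with it; the furniture and walls round the work are solid. World frame = base frame: x ahead of the robot, y to its left, z up, the work surface at z = 0. Lengths are in m, angles in rad, forces in N, time in s.
With the tool pointing down it reaches from about 0.425 to 0.925 m from the base axis. Payload 12.5 kg.
Tool frame: the origin (TCP) lies between the finger pads; the fingertips stand 11 mm ahead of it and the grasp point (between the pads) lies 8 mm behind it (arm.tip_reach is the distance from the TCP to the fingertips, in m); z points along the fingers, y is the line along which they close (so a half turn about z gives the same grasp; the last joint's range is limited). The gripper opens to 85 mm and grips with 20 to 120 N. Pads are 22 mm wide; open, the fingers measure 114 mm over their backs; the gripper's body (76 mm by 85 mm) begins 54 mm behind the grasp point. The pads swing forward as they close: fully open they stand 13 mm farther back than shut.
Start: joints at [-1.231, 0.491, 1.559, -0, 1.092, -0.106], TCP at [0.27, -0.564, 0.242] pointing down, gripper open.
Joint ranges: [-3.1, 3.1], [-0.84, 2.19], [0.05, 2.79], [-1.13, 4.28], [0.06, 2.93], [-2.69, 2.69]. Speed limits (rad/s): [2.22, 2.22, 2.79, 3.14, 3.14, 3.14].

INTERFACE

Orientations are given as [roll, pitch, yaw] about the fixed x, y, z axes, in that order (R = Rz(yaw) Ry(pitch) Rx(roll)).
In Python, from plant import arm gives the robot as it stands.
- The arm moves only by the shell command python3 -m inch 'ROWS'. ROWS is JSON, a list of rows, each a list of 5 numbers: the opening, from 0 (shut) to 1 (fully open), then the shift along the tool's x, y, z in cm, then the turn about the tool's z in rad. A call has 1 to 10 rows; each row shifts and turns the commanded pose from where the row before left it, along the tool's axes as they then stand; what a row does not reach is not made up. A row lasts 1/12 s, in which the tool goes at most 41.7 mm and 7.16 degrees, less where a joint would pass 70% of its speed; a pose out of reach is approached as far as the arm can. A call is refused whole if a number of a shift passes 4.17 or a number of a turn 0.125, either way. A call with a gripper value outside its range is refused whole. The fingers move at their own pace and stop on an object; the grip force is fixed at half the most. Time passes only in rows, so rows that do not move let the fingers close. It gives the time, the measured TCP pose, the force, the opening and the grip force at its end, in the units of the state.
- arm.state(): the state, without advancing time (a new reading comes with each control period).
- arm.read_camera(name): name is "scene" or "side" or "wrist"; returns (picture, depth): 384x512x3 uint8, red, green, blue; 384x512 float32, m along the optical axis (not along the pixel's ray), 0 where there is no reading.
- arm.camera_model(name): a dict with "camera_matrix" (3x3 intrinsics, pixels), "k1" (the pictures are not rectified: a ray, as slopes to the right and down, at radius r is drawn at 1 + k1 r^2 times it, then the intrinsics apply), "rvec" (rotation vector, rad) and "tvec" (3), from world to camera coordinates, as OpenCV has them. Camera axes: x right, y down, z forward; pixel columns grow to the right and rows downward; lengths in m; the calibration is good to about 2 mm. A picture is of the moment at which its call begins: read the wrist's pose just before it. camera_model takes no time and is no camera call; for the wrist camera it gives the pose at the moment of the call.
- arm.close_job(): hands the job in; it is judged then, once.
The state is a dict: "t": time; "joints": joint angles; "qd": joint speeds; "joint_torque": joint torques, N m; "ee_pos": TCP position; "orientation": TCP orientation; "ft_force": force on the tool from outside, world axes, zero at the start; "wrist_torque": the same for the moment, N m; "opening": opening from 0.0 (shut) to 1.0 (fully open); "finger_force": force on a finger pad.
Only numpy, scipy, OpenCV 4.12 (cv2) and the standard library are available. Lean on these libraries where they do the work, as an engineer would, in place of code of your own. Each camera call takes 0.05 s, during which the arm holds its last target. There are 200 camera calls.

TASK

Close the filter bay of the white bench unit: first slide its loose aluminium cover along until it butts against the blue fixed panel with no gap left. Then turn the black wing fastener on the cover clockwise, until the white slot line on it lines up with the two red marks on the cover. Finally press the cover straight down onto its frame, against its spring pins, until it is level with the blue panel all over, and finish while still holding it pressed down there, without using brute force; leave the small vessels around the unit where they stand.

Things in the scene. Friction and masses are not known exactly. Their poses are not given: they have to be found in the camera images.
- unit: white bench air-filter unit, fixed, 130 (x) x 240 (y) x 56 mm; origin at the centre of its underside, on the bench, z up. A blue fixed panel (top 56 mm high) covers its top from y = -5 to 120 mm. The rest, towards -y, is the filter bay, open on top and at the -y end, between side walls 56 mm high; the loose cover lies between these (1.5 mm play a side) and slides along y.
- frame (a point): where the middle of the cover's underside belongs: 46 mm above the bench, at the unit's y = -60 mm; axes as the unit's. The frame's ledges lie at this height. Four spring pins in them carry the free cover 5 mm higher; a push of about 6 to 9 N at the wing brings it down onto the ledges; released, it springs up again (the fastener does not keep it down). Pushed far off its middle it tilts.
- seam (a point): middle of the upper edge of the blue fixed panel that faces the cover (56 mm above the bench, at the unit's y = -5 mm); axes as the unit's. The cover must come to butt here.
- cover: loose aluminium cover plate, 110 x 110 x 10 mm, about 0.24 kg with its wing; origin at the centre of its underside, z up, y towards the blue panel. Starts 10 to 28 mm short of the blue panel, overhanging the open end, underside 51 mm above the bench. Two red marks, 4 x 24 mm, lie on its top along its y axis, either side of the wing. It slides easily when moved by its wing.
- cover_edge (a point): middle of the upper edge of the cover that faces the blue panel (y = +55 mm, z = 10 mm on the cover); axes as the cover's. In the seam's frame its y is minus the gap, and its z is 0 when the cover is pressed fully down, +5 mm when free.
- wing_top (a point): centre of the top of the black wing fastener, on its turning axis at the centre of the cover, 28 mm above the cover's top face. The grip bar is 12 mm thick and 36 mm long, the long way and the white slot line on it along this point's y axis; it stands 24 mm tall upon a flat disc, 32 mm across and 4 mm thick, on the cover. z up.
- wing (a joint): turn of the wing on the cover, rad; 0 = the slot line points at the two red marks (along the cover's y), growing clockwise seen from above; it starts between -1.45 and -1.0. Stops at -1.6 and +0.4. Stays where it is left (friction 0.05 N m).
- vial_1: loose screw-cap vial, 22 mm across, 54 mm tall, black cap; bystander; origin under its centre
- dropper_1: loose amber dropper bottle, 34 mm across, 104 mm tall; bystander; origin under its centre
- cotton_jar: loose jar of cotton with a pale lid, 62 mm across, 92 mm tall; bystander; origin under its centre
- petri_1: loose petri dish with lid, 92 mm across, 15 mm tall; bystander; origin under its centre
Not all that is in view belongs to the job. There is more than one size of the cover; the one meant has the size given above.

How it is judged:
By the outcome, as a careful person would: the job done as asked, in the order asked, and still so for the second after the job is handed in, while the arm keeps its last pose, push and grip.
It also fails if it takes over 38 s, if anything falls off the work surface, if the arm or the gripper's body presses on something with over 40 N, if the wrist force passes 120 N, or if a joint passes its speed limit or range.

## Working session

There is one attempt and no reset: what is moved stays moved. The work goes in short steps, Python scripts to look and compute and a shell command to move; the robot and the scene stay as the last step left them, time stands still between calls to the robot, and variables do not carry over. Pictures are saved under pics/ and viewed, at most 10 in all, crops included, and the job is handed in when it is done.

```bash
mkdir -p pics; ls; cat > h.py <<'E'
import numpy as np, cv2
from plant import arm
def ray(m,uv):
    K=m["camera_matrix"];K=np.array(K);k=m["k1"]
    p=cv2.undistortPoints(np.array(uv,float).reshape(-1,1,2),K,np.array([k,0,0,0.]))[:,0]
    R=cv2.Rodrigues(np.array(m["rvec"],float))[0];t=np.array(m["tvec"],float).ravel()
    d=np.c_[p,np.ones(len(p))]@R
    return -R.T@t,d
def onplane(m,uv,z):
    o,d=ray(m,uv); return o+d*((z-o[2])/d[:,2])[:,None]
def pts(m,dep):
    v,u=np.mgrid[:384,:512]
    o,d=ray(m,np.c_[u.ravel(),v.ravel()])
    return (o+d*dep.reshape(-1,1)).reshape(384,512,3)
E
python3 - <<'E'
from h import *
print(arm.state()["ee_pos"],arm.state()["orientation"])
for n in("scene","side"):
    p,d=arm.read_camera(n); np.save(n+"_d.npy",d); cv2.imwrite(f"pics/{n}0.png",p[...,::-1])
    m=arm.camera_model(n); print(n,m, ray(m,[[256,192]]))
a=cv2.imread("pics/scene0.png");b=cv2.imread("pics/side0.png")
cv2.imwrite("pics/both.png",cv2.resize(np.hstack([a,b]),(800,300)))
E
```

```text
pics
[ 0.26941274 -0.563701    0.24172306] [-3.14046310e+00 -1.21407581e-04  4.45770074e-01]
scene {'camera_matrix': array([[466.5358683 ,   0.        , 252.26058915],
       [  0.        , 466.5358683 , 182.67960345],
       [  0.        ,   0.        ,   1.        ]]), 'k1': -0.13473000547416278, 'rvec': array([ 0.73529676, -2.26455707,  1.5048571 ]), 'tvec': array([0.45909907, 0.16793885, 0.96812774])} (array([-0.09735305,  0.94297208,  0.52685176]), array([[ 0.5170416 , -0.75170251, -0.40996919]]))
side {'camera_matrix': array([[480.45782521,   0.        , 255.22801166],
       [  0.        , 480.45782521, 186.36258686],
       [  0.        ,   0.        ,   1.        ]]), 'k1': -0.020212782600406914, 'rvec': array([ 0.20781312, -2.64811769,  1.48070343]), 'tvec': array([0.51164074, 0.0712735 , 1.27922852])} (array([0.31258976, 1.12206546, 0.73928243]), array([[ 0.15134661, -0.83316379, -0.53204564]]))
```

View pics/scene0.png

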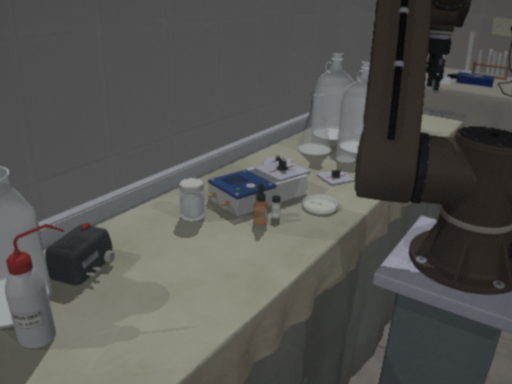

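View pics/side0.png

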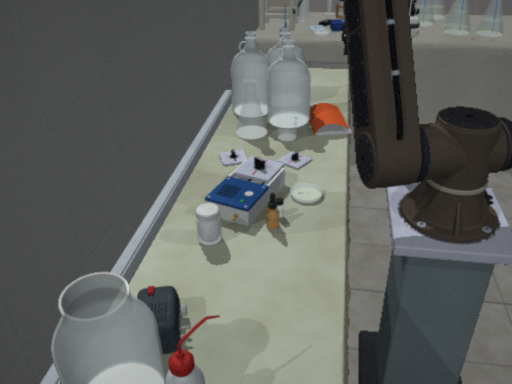

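Scene: the unit is at (258,188), with its blue panel at (242,184) and a cover with a black wing at (283,168). A loose plate lies at (337,175). Side: the cover on the unit is at (258,168), with two similar plates on the bench at (233,157) and (295,158). The one on the unit, next to the blue panel, fits the description; I'll confirm it in an enlarged crop.

```bash
python3 - <<'E'
from h import *
a=cv2.imread("pics/side0.png")[130:240,190:330];b=cv2.imread("pics/scene0.png")[140:240,170:360]
a=cv2.resize(a,None,fx=2.8,fy=2.8,interpolation=3);b=cv2.resize(b,(400,int(100*400/190)),interpolation=3)
o=np.zeros((310,800,3),np.uint8);o[:a.shape[0],:a.shape[1]]=a;o[:b.shape[0],400:]=b
cv2.imwrite("pics/crop.png",o)
for n in("scene","side"):
    im=cv2.imread(f"pics/{n}0.png");m=arm.camera_model(n)
    hsv=cv2.cvtColor(im,cv2.COLOR_BGR2HSV)
    k=cv2.inRange(hsv,(100,120,40),(130,255,255));k[:120]=0
    k=cv2.morphologyEx(k,cv2.MORPH_CLOSE,np.ones((7,7)))
    c=max(cv2.findContours(k,0,2)[0],key=cv2.contourArea)
    P=onplane(m,c.reshape(-1,2),0.056)[:,:2]
    (cx,cy),wh,ang=cv2.minAreaRect(P.astype(np.float32)*1000)
    print(n,cx,cy,wh,ang,cv2.boxPoints(((cx,cy),wh,ang)).round(0).tolist())
    W=pts(m,np.load(n+"_d.npy")); h=W[...,2]
    s=np.load(n+"_d.npy")>0
    # wing: dark pixels at height ~.07-.1 near
    d=np.hypot(W[...,0]-cx/1000,W[...,1]-cy/1000)<.25
    g=d&s&(h>.068)&(h<.1)&(im.max(2)<70)
    print("wing",g.sum(),np.median(W[g],0) if g.any() else "")
    t=d&s&(h>.054)&(h<.066)&(im.min(2)>120);print(t.sum(),np.median(W[t],0) if t.any() else "")
E
```

```text
scene 560.0682373046875 55.39836120605469 (123.3677978515625, 128.7300567626953) 72.98282623291016 [[480.0, 15.0], [604.0, -22.0], [640.0, 96.0], [517.0, 133.0]]
wing 161 [0.45790656 0.12133907 0.07807821]
499 [ 0.50360305 -0.06282439  0.06351883]
side 557.4076538085938 59.678924560546875 (131.76199340820312, 130.4224395751953) 72.92977905273438 [[476.0, 16.0], [600.0, -22.0], [639.0, 104.0], [514.0, 142.0]]
wing 145 [0.45894022 0.12041211 0.07744008]
1344 [ 0.59890768 -0.02637631  0.06039176]
```

View pics/crop.png

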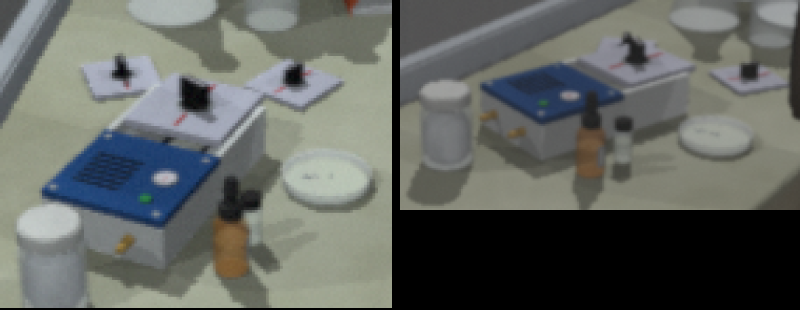

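The crop confirms it: the cover meant is the one on the unit, right of the blue panel, wing at side ≈(259,164). Next I check for obstacles on the way there.

```bash
python3 - <<'E'
from h import *
yaw=arm.state()["orientation"][2];p=arm.state()["ee_pos"]
for n in("scene","side"):
    d=np.load(n+"_d.npy");W=pts(arm.camera_model(n),d)[d>0]
    for y in np.arange(-.7,.2,.1):
        k=(abs(W[:,1]-y)<.05)&(W[:,2]>.11)&(W[:,2]<.6)&(W[:,0]>.15)&(W[:,0]<1)
        print(n,round(y,1),k.sum(),W[k][:,0].min().round(2) if k.any() else"",W[k][:,2].max().round(2) if k.any() else"")
g=np.array([.515,-.08])-p[:2]
print("tool shift cm",100*np.array([g@[np.cos(yaw),np.sin(yaw)],g@[np.sin(yaw),-np.cos(yaw)]]))
E
```

```text
scene -0.7 1052 0.59 0.49
scene -0.6 2951 0.2 0.49
scene -0.5 4338 0.17 0.52
scene -0.4 2450 0.19 0.52
scene -0.3 2155 0.75 0.49
scene -0.2 2524 0.75 0.5
scene -0.1 2999 0.75 0.5
scene -0.0 7385 0.15 0.52
scene 0.1 9857 0.15 0.5
side -0.7 910 0.45 0.41
side -0.6 2288 0.29 0.43
side -0.5 2587 0.32 0.45
side -0.4 1251 0.58 0.47
side -0.3 1153 0.75 0.49
side -0.2 1430 0.76 0.5
side -0.1 2402 0.17 0.53
side -0.0 7621 0.15 0.54
side 0.1 8121 0.15 0.56
tool shift cm [ 43.01290547 -33.0587891 ]
```

```bash
python3 -m inch '[[1,3.07,-2.36,0,0],[1,3.07,-2.36,0,0],[1,3.07,-2.36,0,0],[1,3.07,-2.36,0,0],[1,3.07,-2.36,0,0],[1,3.07,-2.36,0,0],[1,3.07,-2.36,0,0]]'; python3 -m inch '[[1,3.07,-2.36,0,0],[1,3.07,-2.36,0,0],[1,3.07,-2.36,0,0],[1,3.07,-2.36,0,0],[1,3.07,-2.36,0,0],[1,3.07,-2.36,0,0],[1,3.07,-2.36,0,0],[1,0,0,0,-0.12],[1,0,0,0,-0.12],[1,0,0,0,-0.12]]'; python3 -m inch '[[1,0,0,0,-0.12],[1,0,0,0,-0.12],[1,0,0,0,-0.12],[1,0,0,0,-0.12],[1,0,0,0,-0.12],[1,0,0,0,-0.12],[1,0,0,0,-0.12],[1,0,0,0,-0.12],[1,0,0,0,-0.12],[1,0,0,0,-0.12]]'; python3 -m inch '[[1,0,0,0,-0.12],[1,0,0,0,-0.12],[1,0,0,0,-0.12],[1,0,0,0,-0.12],[1,0,0,0,0],[1,0,0,0,0]]'
cat > w.py <<'E'
import sys
from h import *
n=sys.argv[1]; s=arm.state(); m=arm.camera_model("wrist"); p,d=arm.read_camera("wrist")
np.savez(n+".npz",d=d,**{k:np.array(v) for k,v in m.items()}); cv2.imwrite(f"pics/{n}.png",p[...,::-1])
print(s["t"],s["ee_pos"],s["orientation"],s["ft_force"])
E
python3 w.py w1
```

```text
t: 0.68
ee_pos: [0.3925, -0.3204, 0.2422]
orientation: [-3.141, 0.0, 0.445]
ft_force: [0.2, -1.6, 1.1]
opening: 0.997
finger_force: 0.0
t: 1.52
ee_pos: [0.5149, -0.0795, 0.242]
orientation: [-3.141, 0.0, 0.813]
ft_force: [0.3, -0.7, 0.3]
opening: 1.002
finger_force: 0.0
t: 2.35
ee_pos: [0.5147, -0.0804, 0.242]
orientation: [-3.141, -0.0, 2.012]
ft_force: [-0.7, -0.0, 0.8]
opening: 1.002
finger_force: 0.0
t: 2.85
ee_pos: [0.5148, -0.0805, 0.2421]
orientation: [-3.141, -0.0, 2.482]
ft_force: [-0.2, 0.9, 0.6]
opening: 1.003
finger_force: 0.0
2.85 [ 0.51475827 -0.08047457  0.24214215] [-3.14140528e+00 -2.68551759e-04  2.48201649e+00] [-0.21269012  0.87184083  0.59517666]
```

View pics/w1.png

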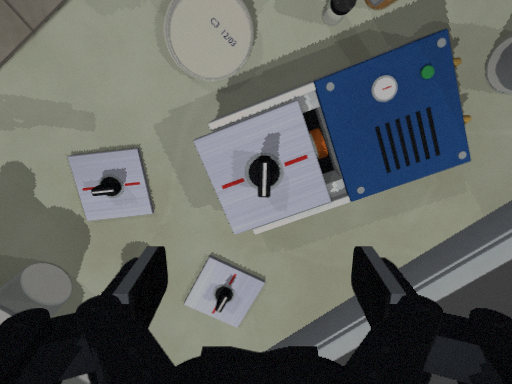

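The wrist picture shows the cover at (265,165) with red marks at (296,160) and (232,183). The wing's slot line is near (264,180), about upright, and the blue edge runs (315,82)–(350,200).

```bash
cat > meas.py <<'E'
import sys
from h import *
n=sys.argv[1]; cz=float(sys.argv[2]) # cover underside
z=np.load(n+".npz"); m={k:z[k] for k in("camera_matrix","k1","rvec","tvec")};m["k1"]=float(m["k1"])
im=cv2.imread(f"pics/{n}.png");hsv=cv2.cvtColor(im,cv2.COLOR_BGR2HSV);W=pts(m,z["d"])
def comps(k):
    c=cv2.connectedComponentsWithStats(k);return [(c[2][i,4],c[3][i].round(1),(c[1]==i)) for i in range(1,c[0])]
b=cv2.inRange(hsv,(100,150,40),(125,255,255));B=max(comps(b))[2] if 0 else max(comps(b),key=lambda c:c[0])[2].astype(np.uint8)
c=max(cv2.findContours(B,0,1)[0],key=cv2.contourArea).reshape(-1,2)
P=onplane(m,c,.056)[:,:2]
uy0=np.array([.29,.957]);r=cv2.minAreaRect((P*1000).astype(np.float32));box=cv2.boxPoints(r)/1000
s=box@uy0;e=box[np.argsort(s)[:2]];f=box[np.argsort(s)[2:]]
print("blue size",r[1],"z",np.median(W[B>0][:,2]))
if len(sys.argv)<4:
    seam=e.mean(0);uy=f.mean(0)-seam;uy/=np.linalg.norm(uy);np.save("unit.npy",[seam,uy])
seam,uy=np.load("unit.npy");ux=np.array([uy[1],-uy[0]])
print("seam",seam,"uy",uy,"unit yaw",np.arctan2(-uy[0],uy[1]))
red=cv2.inRange(hsv,(0,130,80),(8,255,255))|cv2.inRange(hsv,(172,130,80),(180,255,255))
R=[]
for a,ce,k in comps(red):
    if a<15: continue
    q=onplane(m,[ce],cz+.01)[0]; l=(q[:2]-seam)
    if abs(l@ux)<.03 and -.13<l@uy<-.01:
        R.append(q[:2]);print("red",a,ce,q,"unit loc",l@ux*1e3,l@uy*1e3)
if len(R)==2:
    cc=(R[0]+R[1])/2;d=(R[0]-R[1]);d*=np.sign(d@uy);l=cc-seam
    print("cover centre",cc,"sep",np.linalg.norm(d),"yaw",np.arctan2(-d[0],d[1]),"gap mm",-(l@uy)*1e3-55,"side",l@ux*1e3)
    v,u=np.mgrid[:384,:512]
    o,dd=ray(m,np.c_[u.ravel(),v.ravel()]);T=(o+dd*((cz+.038-o[2])/dd[:,2])[:,None]).reshape(384,512,3)[...,:2]
    near=np.linalg.norm(T-cc,axis=2)<.022
    k=((hsv[...,2]>120)&(hsv[...,1]<60)&near).astype(np.uint8)
    dark=cv2.morphologyEx(((hsv[...,2]<70)&near).astype(np.uint8),3,np.ones((7,7)))
    for a,ce,kk in comps(k&dark):
        if a<8: continue
        q=T[kk].mean(0);x=T[kk]-q;ev=np.linalg.svd(x,full_matrices=False)
        t=ev[2][0];ext=np.ptp(x@t)
        ang=np.arctan2(t[1],t[0]);cy=np.arctan2(uy[1],uy[0])
        print("slot",a,ce,q,"len",ext,"dir",ang%np.pi,"wing",-((ang-cy+np.pi/2)%np.pi-np.pi/2),-((ang-cy)%np.pi),"hgt",np.median(W[kk][:,2]))
E
python3 meas.py w1 0.051
```

```text
blue size (124.88109588623047, 129.2738037109375) z 0.0565158251745555
seam [ 0.54073113 -0.00858354] uy [0.29293412 0.95613265] unit yaw -0.29729414
red 79 [295.4 160.1] [ 0.52954476 -0.04675486  0.061     ] unit loc 0.4860278807911813 -39.77371635665542
red 76 [232.6 183.1] [ 0.50963309 -0.11200859  0.061     ] unit loc 0.5628757327438422 -107.99774184838157
cover centre [ 0.51958893 -0.07938173] sep 0.06822406728534486 yaw -0.29616772772092037 gap mm 18.88572910251851 side 0.5244518067675091
slot 106 [264.1 178.1] [ 0.51887984 -0.07873157] len 0.031069648516685082 dir 2.4724618719998697 wing -1.1989596413556436 -1.1989596413556436 hgt 0.08989561130996201
```

```bash
python3 -m inch '[[0.5,-0.24,0.38,2.5,0.01],[0.5,0,0,3,0],[0.5,0,0,3,0],[0.5,0,0,3,0],[0.5,0,0,0,0],[0.5,0,0,0,0]]'; python3 w.py w2;python3 meas.py w2 0.051 k
```

```text
t: 3.4
ee_pos: [0.5187, -0.0789, 0.1268]
orientation: [-3.14, -0.003, 2.474]
ft_force: [-0.0, 0.8, 1.1]
opening: 0.499
finger_force: 0.0
3.4 [ 0.51873173 -0.07887302  0.12679233] [-3.14044695e+00 -2.53756029e-03  2.47357429e+00] [-0.02631588  0.81170863  1.14515236]
blue size (100.48770904541016, 129.1475830078125) z 0.05648858456919115
seam [ 0.54073113 -0.00858354] uy [0.29293412 0.95613265] unit yaw -0.29729414
red 196 [309.  194.7] [ 0.52978504 -0.0468786   0.061     ] unit loc 0.7520110310500535 -39.82164115957614
red 171 [214.2 228.8] [ 0.50986316 -0.1118388   0.061     ] unit loc 0.73311016077297 -107.76800597015922
cover centre [ 0.5198241 -0.0793587] sep 0.06794636595824413 yaw -0.29757230516061073 gap mm 18.794823564867713 side 0.7425605959114588
slot 33 [261.3 207.5] [ 0.50900622 -0.07066209] len 0.003393260826703182 dir 2.3483881641276443 wing -1.0748859334834182 -1.0748859334834182 hgt 0.09005471110017219
slot 192 [260.6 238.4] [ 0.52413499 -0.0830297 ] len 0.020795763522057545 dir 2.466422401515528 wing -1.192920170871302 -1.192920170871302 hgt 0.08983095327739224
```

View pics/w2.png

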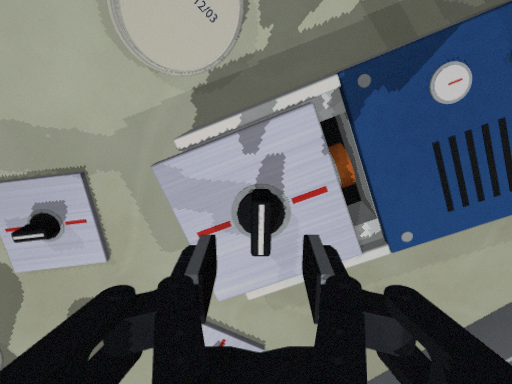

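The fingers at (205,270) and (315,270) straddle the wing at (260,230), and the gap still measures 18.8 mm. I descend and grip.

```bash
python3 -m inch '[[0.5,-0.1,0.03,2,0],[0.5,0,0,1.8,0],[0.5,0,0,1,0],[0.5,0,0,0,0],[0.5,0,0,0,0]]'; python3 -m inch '[[0,0,0,0,0],[0,0,0,0,0],[0,0,0,0,0],[0,0,0,0,0],[0,0,0,0,0],[0,0,0,0,0]]'
```

```text
t: 3.87
ee_pos: [0.5205, -0.0795, 0.0804]
orientation: [3.141, 0.001, 2.475]
ft_force: [-0.8, -0.7, 0.2]
opening: 0.502
finger_force: 0.0
t: 4.37
ee_pos: [0.5204, -0.0794, 0.0797]
orientation: [3.141, 0.001, 2.476]
ft_force: [1.9, -0.2, 3.3]
opening: 0.125
finger_force: 62.8
```

```bash
python3 -m inch '[[0,0.15,0.4,0,0],[0,0.15,0.4,0,0],[0,0.15,0.4,0,0],[0,0.11,0.28,0,0],[0,0,0,0,0],[0,0,0,0,0]]';  python3 -m inch '[[0,0.036,0.093,0,0],[0,0,0,0,0]]'; python3 -m inch '[[0,0.036,0.093,0,0],[0,0,0,0,0]]';  python3 w.py w3;python3 meas.py w3 0.051 k
```

```text
t: 4.87
ee_pos: [0.5249, -0.0636, 0.0793]
orientation: [3.141, -0.0, 2.476]
ft_force: [0.6, 3.5, 2.0]
opening: 0.123
finger_force: 62.9
t: 5.03
ee_pos: [0.525, -0.0632, 0.0793]
orientation: [-3.141, -0.0, 2.476]
ft_force: [-0.1, -0.4, 3.0]
opening: 0.123
finger_force: 62.9
t: 5.2
ee_pos: [0.5253, -0.0625, 0.0793]
orientation: [-3.141, 0.0, 2.476]
ft_force: [-1.7, -2.1, 2.7]
opening: 0.125
finger_force: 63.0
5.2 [ 0.52528898 -0.06245407  0.07928072] [-3.14132631e+00  3.51976879e-05  2.47572867e+00] [-1.68578001 -2.14714453  2.69194982]
blue size (83.3279037475586, 129.6553497314453) z 0.056486864337820214
seam [ 0.54073113 -0.00858354] uy [0.29293412 0.95613265] unit yaw -0.29729414
red 318 [321.2 219.6] [ 0.53378181 -0.0296891   0.061     ] unit loc -0.46193463774361726 -22.215402683649025
red 250 [198.2 262.9] [ 0.51382627 -0.09584149  0.061     ] unit loc -0.16378906895641449 -91.31152551396954
cover centre [ 0.52380404 -0.06276529] sep 0.06909676456105056 yaw -0.29297921936493615 gap mm 1.7634640988092727 side -0.3128618533500167
slot 19 [278.9 275.6] [ 0.5312529  -0.05694771] len 0.003112376057755894 dir 2.3481098933376185 wing -1.0746076626933925 -1.0746076626933925 hgt 0.10571159125956499
```

```bash
for i in 1; do :; done; python3 -m inch '[[0,0.036,0.093,0,0],[0,0,0,0,0]]' | sed -n 2,4p;  python3 -m inch '[[0,0.018,0.047,0,0],[0,0,0,0,0]]' | sed -n 2,4p;  python3 -m inch '[[0,0.018,0.047,0,0],[0,0,0,0,0]]'| sed -n 2,4p
```

```text
ee_pos: [0.5256, -0.0614, 0.0793]
orientation: [-3.141, 0.0, 2.476]
ft_force: [-1.9, -2.4, 2.9]
ee_pos: [0.5258, -0.0609, 0.0793]
orientation: [-3.142, 0.0, 2.476]
ft_force: [-1.8, -3.1, 2.6]
ee_pos: [0.526, -0.0605, 0.0793]
orientation: [-3.141, 0.0, 2.476]
ft_force: [-1.9, -4.4, 2.7]
```

```bash
python3 -m inch '[[0,0.018,0.047,0,0],[0,0,0,0,0]]' | sed -n 2,4p;  python3 -m inch '[[0,0.018,0.047,0,0],[0,0,0,0,0]]' | sed -n 2,4p; python3 w.py w4;python3 meas.py w4 0.051 k
```

```text
ee_pos: [0.5259, -0.0603, 0.0793]
orientation: [-3.141, 0.0, 2.476]
ft_force: [-3.2, -7.0, 3.7]
ee_pos: [0.5259, -0.0602, 0.0794]
orientation: [-3.14, 0.0, 2.476]
ft_force: [-4.2, -11.0, 5.4]
6.0833 [ 0.52592994 -0.06016557  0.07936114] [-3.14047923e+00  7.93048446e-05  2.47605060e+00] [ -4.24307882 -10.99490418   5.3846499 ]
blue size (85.14706420898438, 129.48597717285156) z 0.05649496235076898
seam [ 0.54073113 -0.00858354] uy [0.29293412 0.95613265] unit yaw -0.29729414
red 320 [320.7 219.9] [ 0.53441797 -0.0277208   0.061     ] unit loc -0.43026209904203483 -20.147094495547744
red 247 [198.  262.8] [ 0.51440278 -0.09368704  0.061     ] unit loc -0.24367648195638622 -89.08271017689636
cover centre [ 0.52441038 -0.06070392] sep 0.06893586669049517 yaw -0.29458747340919794 gap mm -0.38509766377792687 side -0.336969290499263
slot 16 [278.7 275.9] [ 0.53202226 -0.05488668] len 0.003033901897996954 dir 2.474505348578334 wing -1.2010031179341079 -1.201003117934108 hgt 0.10574982447717418
```

View pics/w4.png

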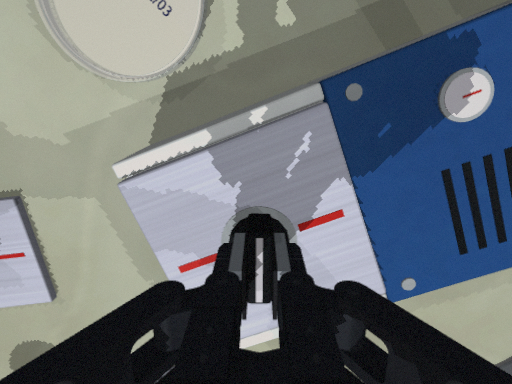

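The cover's edge (330,105)–(385,295) meets the blue panel with no gap showing, and the force is rising, so it butts. Now I turn the wing.

```bash
python3 -m inch '[[0,0,0,0,0.1],[0,0,0,0,0.1],[0,0,0,0,0.1],[0,0,0,0,0.1],[0,0,0,0,0]]'; python3 -m inch '[[0,0,0,0,0.1],[0,0,0,0,0.1],[0,0,0,0,0.1],[0,0,0,0,0.1],[0,0,0,0,0]]'
```

```text
t: 6.55
ee_pos: [0.5259, -0.0602, 0.0793]
orientation: [-3.141, 0.0, 2.07]
ft_force: [-4.5, -11.6, 4.6]
opening: 0.125
finger_force: 63.2
t: 6.97
ee_pos: [0.5258, -0.0602, 0.0793]
orientation: [-3.141, 0.001, 1.67]
ft_force: [-4.0, -12.1, 4.1]
opening: 0.125
finger_force: 63.2
```

```bash
python3 -m inch '[[0,0,0,0,0.1],[0,0,0,0,0.1],[0,0,0,0,0.1],[0,0,0,0,0.095],[0,0,0,0,0],[0,0,0,0,0],[0,0,0,0,0]]'; python3 w.py w5;python3 meas.py w5 0.051 k
```

```text
t: 7.55
ee_pos: [0.5258, -0.0602, 0.0794]
orientation: [-3.141, 0.001, 1.281]
ft_force: [-4.9, -11.1, 5.0]
opening: 0.125
finger_force: 63.2
7.55 [ 0.52580334 -0.06018315  0.07936948] [-3.14101604e+00  9.80994920e-04  1.28078253e+00] [ -4.85201828 -11.10078574   4.98871354]
blue size (57.66168975830078, 128.90371704101562) z 0.05654262869658433
seam [ 0.54073113 -0.00858354] uy [0.29293412 0.95613265] unit yaw -0.29729414
red 349 [259.6 178.7] [ 0.53487004 -0.02748118  0.061     ] unit loc -0.06821700170239926 -19.785558219475693
red 72 [258.5 309.5] [ 0.51256602 -0.10066836  0.061     ] unit loc 0.045200615373715974 -96.29582372191511
cover centre [ 0.52371803 -0.06407477] sep 0.07651034789875207 yaw -0.29581174855968395 gap mm 3.040690970695401 side -0.011508193164342512
```

View pics/w5.png

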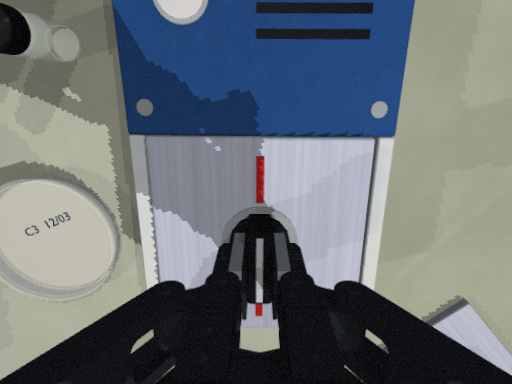

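The blue edge (y≈135) and the cover touch. The front red mark (260,156–203) and the slot (259,238–303) are in line. I check the angle numerically.

```bash
cat > ang.py <<'E'
import sys
from h import *
n=sys.argv[1];cz=float(sys.argv[2]);z=np.load(n+".npz"); m={k:z[k] for k in("camera_matrix","k1","rvec","tvec")};m["k1"]=float(m["k1"])
im=cv2.imread(f"pics/{n}.png");hsv=cv2.cvtColor(im,cv2.COLOR_BGR2HSV)
red=((hsv[...,0]<8)|(hsv[...,0]>172))&(hsv[...,1]>130)&(hsv[...,2]>80)
wh=(hsv[...,2]>90)&(hsv[...,1]<60)
def box(k,c0,c1,r0,r1):
    b=np.zeros_like(k);b[r0:r1,c0:c1]=1;v,u=np.nonzero(k&b);return np.c_[u,v]
for nm,uv,h in(("red1",box(red,245,275,140,215),.01),("red12",box(red,245,275,140,330),.01),("slot",box(wh,250,268,240,298),.038)):
    P=onplane(m,uv,cz+h)[:,:2]
    vx,vy,x,y=cv2.fitLine(P.astype(np.float32),cv2.DIST_HUBER,0,1e-4,1e-4).ravel();print(nm,len(uv),np.arctan2(vy,vx)%np.pi,(x,y),np.ptp(P,axis=0))
# blue edge facing the cover vs cover height/level
W=pts(m,z["d"])
for r,c in((100,200),(100,320),(160,170),(160,350),(250,175),(250,345)):
    print((c,r),W[r-3:r+4,c-3:c+4,2].mean().round(4))
E
python3 ang.py w5 .051
```

```text
red1 344 1.2719133 (np.float32(0.53485554), np.float32(-0.027529541)) [0.00999405 0.0232866 ]
red12 416 1.2733339 (np.float32(0.52554244), np.float32(-0.05818804)) [0.02950103 0.08835946]
slot 400 1.28307 (np.float32(0.52522814), np.float32(-0.05916485)) [0.01060954 0.02800279]
(200, 100) 0.0567
(320, 100) 0.0566
(170, 160) 0.0601
(350, 160) 0.0601
(175, 250) 0.0605
(345, 250) 0.0602
```

```bash
python3 -m inch '[[0,-0.04,0,0,0.01],[0,0,0,0,0],[0,0,0,0.1,0],[0,0,0,0.1,0],[0,0,0,0.1,0],[0,0,0,0,0],[0,0,0,0,0]]'; python3 -m inch '[[0,0,0,0.1,0],[0,0,0,0,0],[0,0,0,0,0]]'|sed -n 2,4p
```

```text
t: 8.18
ee_pos: [0.5258, -0.0603, 0.0766]
orientation: [-3.141, 0.001, 1.271]
ft_force: [-4.7, -7.9, 8.8]
opening: 0.12
finger_force: 63.7
ee_pos: [0.5258, -0.0603, 0.0757]
orientation: [-3.141, 0.001, 1.271]
ft_force: [-5.5, -8.9, 10.1]
```

```bash
python3 -m inch '[[0,0,0,0.08,0],[0,0,0,0,0],[0,0,0,0,0]]'|sed -n 2,4p;python3 -m inch '[[0,0,0,0.04,0],[0,0,0,0,0],[0,0,0,0,0]]'|sed -n 2,4p;python3 -m inch '[[0,0,0,0.04,0],[0,0,0,0,0],[0,0,0,0,0]]'|sed -n 2,4p
```

```text
ee_pos: [0.5258, -0.0603, 0.0754]
orientation: [3.141, 0.001, 1.271]
ft_force: [-7.9, -7.7, 17.1]
ee_pos: [0.5258, -0.0603, 0.0754]
orientation: [3.141, 0.001, 1.271]
ft_force: [-8.4, -8.2, 21.9]
ee_pos: [0.5259, -0.0603, 0.0754]
orientation: [3.141, 0.001, 1.271]
ft_force: [-10.4, -7.6, 28.0]
```

```bash
python3 w.py w6;python3 ang.py w6 .046; python3 - <<'E'
from h import *
print(arm.state()["wrist_torque"])
im=cv2.imread("pics/w6.png");cv2.imwrite("pics/w6c.png",cv2.resize(im[90:350,110:410],(690,598),interpolation=2))
E
```

```text
9.1833 [ 0.52586068 -0.06032555  0.07536034] [3.14090787e+00 6.38513514e-04 1.27091150e+00] [-10.35120741  -7.57266083  27.95626724]
red1 338 1.281659 (np.float32(0.5348118), np.float32(-0.027969027)) [0.00967006 0.02354235]
red12 418 1.2742714 (np.float32(0.530511), np.float32(-0.042029385)) [0.02975333 0.08883905]
slot 405 1.2715949 (np.float32(0.52504915), np.float32(-0.059977524)) [0.01139585 0.0281741 ]
(200, 100) 0.0567
(320, 100) 0.0566
(170, 160) 0.0568
(350, 160) 0.0567
(175, 250) 0.0565
(345, 250) 0.0595
[-1.33574919  1.86154396 -0.06620297]
```

View pics/w6c.png

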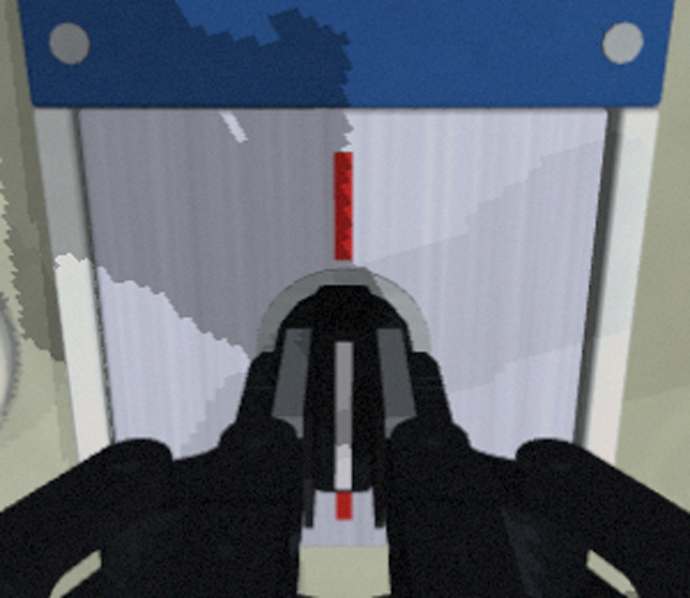

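```bash
python3 -m inch '[[0,-0.02,-0.04,-0.05,0],[0,0,0,0,0],[0,0,0,0,0],[0,0,0,0,0]]'; python3 w.py w7; python3 ang.py w7 .046; python3 - <<'E'
from h import *
z=np.load("w7.npz"); m={k:z[k] for k in("camera_matrix","k1","rvec","tvec")};m["k1"]=float(m["k1"])
W=pts(m,z["d"]);seam,uy=np.load("unit.npy");ux=np.array([uy[1],-uy[0]])
L=W[...,:2]-seam;X=L@ux;Y=L@uy;Z=W[...,2]
for n,ya,yb in(("cover",-.106,-.003),("blue",.003,.03)):
    k=(abs(X)<.052)&(Y>ya)&(Y<yb)&(Z>.05)&(Z<.063)&((Y>-.03)|(abs(X)>.042))
    for _ in range(4):
        A=np.c_[X[k],Y[k],np.ones(k.sum())];c=np.linalg.lstsq(A,Z[k],rcond=None)[0]
        k=k&(abs(Z-(X*c[0]+Y*c[1]+c[2]))<.001)
    print(n,k.sum(),"slopes",c[:2],"z at seam",c[2],"y range",Y[k].min(),Y[k].max())
E
```

```text
t: 9.57
ee_pos: [0.5258, -0.0603, 0.0754]
orientation: [3.14, 0.0, 1.271]
ft_force: [-5.3, -6.7, 20.6]
opening: 0.126
finger_force: 65.3
9.5667 [ 0.52579385 -0.06033488  0.07542015] [3.14034917e+00 4.12540403e-04 1.27078001e+00] [-5.25095173 -6.72589001 20.55152904]
red1 333 1.2689595 (np.float32(0.5352012), np.float32(-0.026787747)) [0.00981954 0.02355162]
red12 408 1.2735578 (np.float32(0.5306614), np.float32(-0.041516226)) [0.02991408 0.08838313]
slot 402 1.2734431 (np.float32(0.52500844), np.float32(-0.059961997)) [0.01096676 0.02818449]
(200, 100) 0.0568
(320, 100) 0.0565
(170, 160) 0.0566
(350, 160) 0.0566
(175, 250) 0.0597
(345, 250) 0.0565
cover 13000 slopes [-0.0010121   0.00115751] z at seam 0.056570616480223684 y range -0.07886620850530442 -0.0030002054066288445
blue 12185 slopes [-0.0010492  -0.00134789] z at seam 0.05657699487413246 y range 0.0030824037268852114 0.029999256328814238
```

```bash
python3 -m inch '[[0,0,0,-0.02,0],[0,0,0,0,0],[0,0,0,0,0],[0,0,0,0,0]]'; python3 -c "
from plant import arm
print(arm.close_job())"
```

```text
t: 9.95
ee_pos: [0.5258, -0.0603, 0.0754]
orientation: [3.141, 0.0, 1.271]
ft_force: [-5.1, -7.2, 17.8]
opening: 0.126
finger_force: 65.0
the job is handed in; nothing more can be done
None
```

The job is handed in at about 10 s: the cover butts against the blue panel, the wing's slot lines up with the red marks, and the cover is held down level with the panel at about 18 N; I kept clear of the small vessels but took no final picture of them all.

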